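Index the fan sealing press and seal the next fan

TASK

The turntable press on the fan painter's table has just sealed one little fan: push its turntable round counter-clockwise (seen from above) by its brass posts, exactly one station, until it clicks into the next detent with the next unsealed fan under the red die, and take the fingers away. Then twist the red sprung key on top of the press clockwise until you feel it come firmly against its stop (the die bearing on the fan), without forcing it, and let it spring back. Leave the turntable in that detent and the other things on the table where they are.

Things in the scene. Friction and masses are not known exactly. Their poses are not given: they have to be found in the camera images.
- press: grey sealing press fixed to the table. Origin on the table under the turntable's axis; x points to the press column (away from the robot within 0.45 rad), z up. Column 50 x 80 mm, 200 mm high, 160 to 210 mm out along x; its arm, 80 mm wide, reaches back over the turntable to 45 mm from the axis, underside 145 mm above the table; the key sits on the arm's top, the red die hangs under it
- turntable (a joint): angle of the turntable, rad, growing counter-clockwise from above. Detents every 1.257 (72 deg); starts in the detent at 0, the next one is 1.257. Leaving a detent takes about 0.5 N m (4 to 6 N at a post), then less and less until halfway (0.63 rad); past that a sprung roller draws it on into the next detent by itself
- hub (a point): centre of the top face of the turntable, an aluminium disc 270 mm across, top 78 mm above the table; frame turns with it, z up. Five round white fans (68 mm across, 8 mm thick) lie fixed on it, centres 75 mm from the axis, one under the die at each detent; those with a red square mark are already sealed
- post0 (a point): top centre of an upright brass post on the turntable's rim: 16 mm across, 50 mm tall above the turntable (top 128 mm above the table), 115 mm from the axis, midway between two fans; at turntable angle 0 it stands 36 deg counter-clockwise from the press's x axis
- post1 (a point): top centre of an upright brass post on the turntable's rim: 16 mm across, 50 mm tall above the turntable (top 128 mm above the table), 115 mm from the axis, midway between two fans; at turntable angle 0 it stands 108 deg counter-clockwise from the press's x axis
- post2 (a point): top centre of an upright brass post on the turntable's rim: 16 mm across, 50 mm tall above the turntable (top 128 mm above the table), 115 mm from the axis, midway between two fans; at turntable angle 0 it stands 180 deg counter-clockwise from the press's x axis
- post3 (a point): top centre of an upright brass post on the turntable's rim: 16 mm across, 50 mm tall above the turntable (top 128 mm above the table), 115 mm from the axis, midway between two fans; at turntable angle 0 it stands 252 deg counter-clockwise from the press's x axis
- post4 (a point): top centre of an upright brass post on the turntable's rim: 16 mm across, 50 mm tall above the turntable (top 128 mm above the table), 115 mm from the axis, midway between two fans; at turntable angle 0 it stands 324 deg counter-clockwise from the press's x axis
- key_grip (a point): grip point of the red key, a bar 64 x 16 mm, 34 mm tall, on a boss 48 mm across and 8 mm high on a face 80 mm wide tilted 0.52 rad towards the press's -x. Point on the key's axis, 28 mm above the face, 14 mm under the bar's top. z = turning axis, out of the face (0.52 rad from vertical); x along the bar, y across it; frame turns with the key
- key (a joint): key angle, rad: 0 at rest, growing clockwise looking down on it (about minus z of key_grip). Spring return: 0.11 N m at rest plus 0.22 per rad. Its stop is where the die meets the fan, at 0.45 to 0.95 rad, different each time; there torque climbs steeply: 0.2 to 0.6 N m beyond the spring's is firm enough (0.12 seals), 1.2 is forcing it. It moves the die 20 mm per rad
- die: red square die 30 x 30 mm, 11 mm tall, on the ram under the press arm, 75 mm from the turntable's axis; origin at the centre of its underside. Goes straight down as the key turns; screwed more or less far into the ram, so it starts 10 to 18 mm above the fan (fan top 86 mm above the table)
- celadon_pot: bystander, leave alone: pale green lidded ceramic pot, 88 mm across, 80 mm tall; origin at the centre of its underside
- bowl: bystander, leave alone: white ceramic bowl, 104 mm across, 40 mm tall; origin at the centre of its underside
- brush_tin: bystander, leave alone: dark open tin, 110 x 150 x 75 mm; origin at the centre of its underside
- paint_box: bystander, leave alone: paint box with coloured pans, 140 x 210 x 30 mm; origin at the centre of its underside
- glue_jar: bystander, leave alone: clear jar with a red cap, 56 mm across, 85 mm tall; origin at the centre of its underside
- paperweight: bystander, leave alone: brass disc, 60 mm across, 22 mm tall; origin at the centre of its underside
- wash_brush: bystander, leave alone: brush 170 mm long, lying along its x; origin at the centre of its underside

How it is judged (in metres and radians):
On the way, in this order (a step that is already met when the one before it is completed fails the run):
1. the turntable rests in the next detent counter-clockwise, with nothing of the robot touching the press and the key not yet turned (value of joint turntable between 1.207 and 1.307 rad and velocity of joint turntable between -0.05 and 0.05 rad/s and contact force between the fingers and press below 0.2 N and value of joint key below 0.08 rad), for 0.2 s.
2. the key is at its stop: the die bears on the fan with more than 6 N, the turntable still in its detent (contact force between die and anything else above 6 N and value of joint turntable between 1.207 and 1.307 rad), for 0.1 s.
At the end, for the whole second after the job is handed in: The turntable rests in the next detent counter-clockwise of its start (joint value 1.257 rad within 0.05 rad), and the key has sprung back (under 0.08 rad) (value of joint turntable between 1.207 and 1.307 rad and velocity of joint turntable between -0.05 and 0.05 rad/s and value of joint key below 0.08 rad); the robot touches nothing.
It fails at once if the turntable is turned beyond the next station (more than 0.5 rad past its detent) or clockwise by more than 0.5 rad (value of joint turntable above 1.757 rad or value of joint turntable below -0.5 rad).
It fails at once if the die is pressed on a fan while the turntable is not in the next detent (contact force between die and anything else above 1 N and not (value of joint turntable between 1.157 and 1.357 rad)).
It fails at once if the key is forced: the die presses on the fan with more than 60 N (contact force between die and anything else above 60 N).
It fails at once if another thing on the table is moved by more than 30 mm (distance of any of celadon_pot, bowl, brush_tin, paint_box, glue_jar, paperweight, wash_brush from where it was at the start of the episode above 0.03 m).
It also fails if it takes over 64 s, if anything falls off the work surface, if the arm or the gripper's body presses on something with over 40 N, if the wrist force passes 120 N, or if a joint passes its speed limit or range.

ROBOT

A 6-joint arm with a two-finger parallel gripper is mounted at the origin on the work surface. World frame = base frame: x ahead of the robot, y to its left, z up, the work surface at z = 0. Lengths are in mm, angles in rad, forces in N, time in s.
With the tool pointing down it reaches from about 350 to 925 mm from the base axis. Payload 6.4 kg.
Tool frame: the origin (TCP) lies midway between the tips of the shut fingers; the grasp point (between the pads) lies 19 mm behind it; z points along the fingers, y is the direction in which the jaws open and shut (so a half turn about z gives the same grasp; the last joint's range is limited). The gripper opens to 94 mm and grips with 3 to 60 N. Pads are 16 mm wide; open, the fingers measure 119 mm over their backs; the gripper's body (75 mm by 177 mm) begins 78 mm behind the grasp point.
Start: joints at [-1.518, 0.245, 1.558, -0, 1.339, -0.174], TCP at [146.163, -633.364, 175.355] pointing down, gripper open.
Joint ranges: [-3.13, 3.13], [-1.02, 2.26], [0.13, 2.54], [-0.95, 4.09], [0.21, 2.88], [-2.74, 2.74]. Speed limits (rad/s): [2.57, 2.57, 3.14, 3.14, 3.14, 3.14].

INTERFACE

Orientations are given as a unit quaternion [x, y, z, w].
In Python, from workcell import arm gives the robot as it stands.
- The arm moves only by the shell command python3 -m handwheel 'ROWS' [OPENING] [FORCE]. ROWS is JSON, a list of rows, each a list of 2 entries, a list of its own where there are three numbers: the shift along the tool's x, y, z in mm, then the turn about the tool's z in rad. A call has 1 to 8 rows; each row is the pose to reach, as a shift and turn from the pose commanded when the call began, along the tool's axes at that moment; what a row does not reach only later rows make up. A row lasts 1/8 s, in which the tool goes at most 62.5 mm and 10.7 degrees, less where a joint would pass 70% of its speed; a pose out of reach is approached as far as the arm can. A call with a gripper value outside its range is refused whole. OPENING is the closure, from -1 (fully open) to 1 (shut), so that 0 is half open, set as the call begins (- or left out, the last holds). The fingers move at their own pace and stop on an object; FORCE is the grip in N (left out, the last holds). Time passes only in rows, so rows that repeat a pose let the fingers close. It gives the time, the measured TCP pose, the force and the opening at its end, in the units of the state.
- arm.sense(): the state, without advancing time (a new reading comes with each control period).
- arm.camera(name): name is "side" or "top" or "wrist"; returns the picture (400x640x3 uint8, red, green, blue); there is no depth.
- arm.camera_model(name): a dict with "fx", "fy", "cx", "cy" (pixels), "k1" (the pictures are not rectified: a ray, as slopes to the right and down, at radius r is drawn at 1 + k1 r^2 times it, then the intrinsics apply), "view" (4x4, takes a point from world to camera coordinates); the wrist camera has in their place "T_tool_cam" (4x4, takes a point from camera to tool coordinates, whose origin is the TCP and whose axes are the flange's). Camera axes: x right, y up, looking along -z (the intrinsics and any distortion apply to the point x, -y, -z); pixel columns grow to the right and rows downward; lengths in mm; the calibration is good to about 2 mm. A picture is of the moment at which its call begins: read the wrist's pose just before it. camera_model takes no time and is no camera call.
- arm.finish_job(): hands the job in, once; it reports no verdict.
The state is a dict: "time_s": time; "joint_pos": joint angles; "joint_vel": joint speeds; "tau": joint torques, N m; "position": TCP position; "orientation": TCP orientation; "contact_force": force on the tool from outside, world axes, zero at the start; "wrist_torque": the same for the moment, N m; "opening": finger opening in mm.
Only numpy, scipy, OpenCV 4.12 (cv2) and the standard library are available. Lean on these libraries where they do the work, as an engineer would, in place of code of your own. Each camera call takes 0.05 s, during which the arm holds its last target.

## Working session

There is one attempt and no reset: what is moved stays moved. The work goes in short steps, Python scripts to look and compute and a shell command to move; the robot and the scene stay as the last step left them, time stands still between calls to the robot, and variables do not carry over. Pictures are saved under pics/ and viewed, and the job is handed in when it is done.

```bash
ls; mkdir -p pics; python3 - <<'E'
from workcell import arm
import cv2
s=arm.sense();print(s)
for n in("top","side","wrist"):
    im=arm.camera(n);cv2.imwrite(f"pics/{n}0.png",im[:,:,::-1]);print(n,arm.camera_model(n))
E
```

```text
pics
{'time_s': 0.0, 'joint_pos': array([-1.51806117e+00,  2.45795975e-01,  1.55899734e+00, -2.15621719e-05,
        1.33868228e+00, -1.74130510e-01]), 'joint_vel': array([6.47300912e-05, 3.69195580e-04, 1.29227781e-03, 1.64685080e-03,
       1.24202083e-03, 9.21639390e-04]), 'tau': array([-3.78640907e-03, -4.15832591e+01, -3.14607453e+01,  6.83689700e-02,
        3.32604116e-02, -1.53765795e-04]), 'position': array([ 146.14622869, -632.69049481,  174.26595144]), 'orientation': array([ 9.93572670e-01,  1.13192155e-01,  4.66395765e-05, -9.40371251e-04]), 'contact_force': array([-0.31882479,  0.26999652,  0.32566372]), 'wrist_torque': array([-0.01518995,  0.01128314, -0.03196166]), 'opening': 94.101169576235}
top {'fx': 515.4270766965705, 'fy': 515.4270766965705, 'cx': 317.55860688250095, 'cy': 205.20345194596777, 'k1': -0.07971981965802973, 'view': array([[-6.70787217e-03, -9.99944967e-01, -8.06640057e-03,
        -1.02655169e+01],
       [ 9.87081669e-01, -7.91245796e-03,  1.60022410e-01,
        -5.26118876e+02],
       [-1.60077429e-01, -6.88878627e-03,  9.87080423e-01,
        -1.
[... 380 characters left out ...]
2051e-01,
        -2.58228632e+02],
       [-3.64256355e-01,  6.81290612e-01,  6.34949140e-01,
        -1.30263510e+03],
       [ 0.00000000e+00,  0.00000000e+00,  0.00000000e+00,
         1.00000000e+00]])}
wrist {'fx': 281.5718379874349, 'fy': 281.5718379874349, 'cx': 316.87552306000657, 'cy': 201.28736792572244, 'k1': 0.002006180924361129, 'T_tool_cam': array([[-3.30139433e-04,  9.60425997e-01,  2.78535087e-01,
         8.03855798e+01],
       [ 9.99999883e-01,  4.15746793e-04, -2.48279795e-04,
        -9.53519716e-01],
       [-3.54254439e-04,  2.78534972e-01, -9.60426022e-01,
        -2.09347371e+02],
       [ 0.00000000e+00,  0.00000000e+00,  0.00000000e+00,
         1.00000000e+00]])}
```

View pics/top0.png

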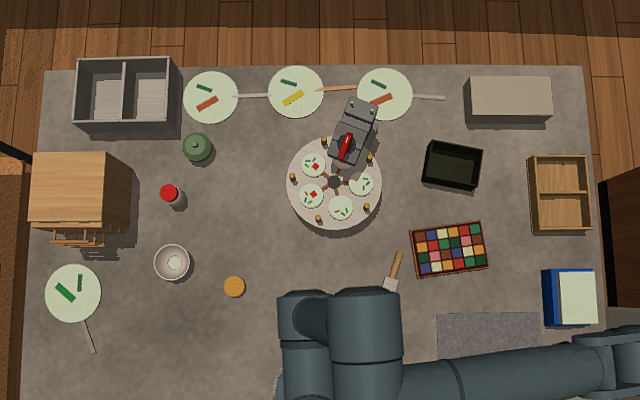

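View pics/side0.png

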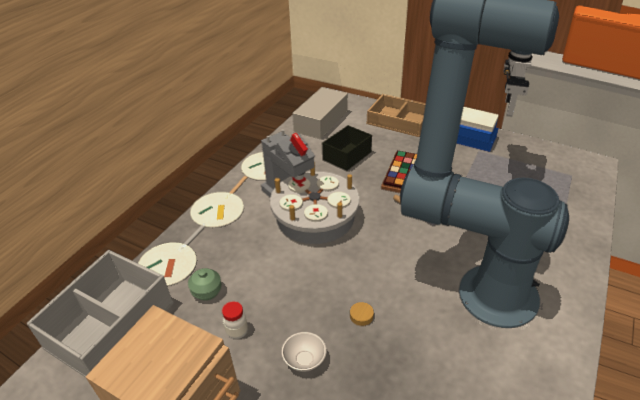

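```bash
python3 - <<'E'
import cv2
a=cv2.imread('pics/top0.png');cv2.imwrite('pics/topz.png',cv2.resize(a[40:280,180:480],None,fx=2.5,fy=2.5,interpolation=cv2.INTER_CUBIC))
E
```

```text
(no output)
```

View pics/topz.png

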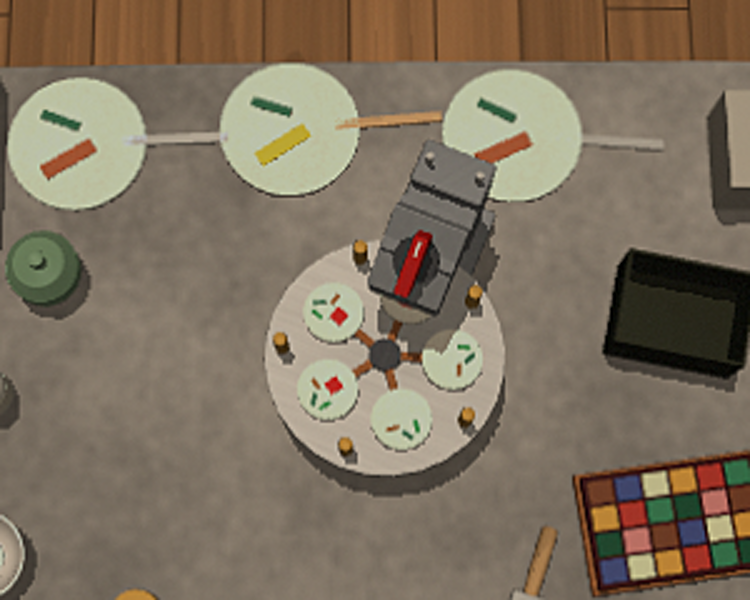

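Top view: five post tops near (324,138), (292,175), (318,216), (367,205) and (370,156). The hub is near (334,181), and the red key runs from about (338,158) to (349,133). I'll fit the press pose to the posts.

```bash
cat > h.py <<'E'
import numpy as np, cv2
from workcell import arm
from scipy.optimize import least_squares
from scipy.spatial.transform import Rotation as R
def proj(m,P,V=None):
    P=np.atleast_2d(P);V=m["view"] if V is None else V
    c=P@V[:3,:3].T+V[:3,3]; a=c[:,0]/-c[:,2]; b=-c[:,1]/-c[:,2]
    k=1+m["k1"]*(a*a+b*b)
    return np.c_[m["fx"]*a*k+m["cx"],m["fy"]*b*k+m["cy"]]
def wristV(m,s):
    T=np.eye(4);T[:3,:3]=R.from_quat(s["orientation"]).as_matrix();T[:3,3]=s["position"]
    return np.linalg.inv(T@m["T_tool_cam"])
def ray(m,uv,V=None):
    V=m["view"] if V is None else V
    d=np.array([(uv[0]-m["cx"])/m["fx"],(uv[1]-m["cy"])/m["fy"]]);x=d.copy()
    for _ in range(20): x=d/(1+m["k1"]*(x@x))
    v=np.array([x[0],-x[1],-1.]);Rt=V[:3,:3].T
    return -Rt@V[:3,3],Rt@v
def atz(m,uv,z,V=None):
    o,d=ray(m,uv,V);return o+d*(z-o[2])/d[2]
def tri(l):
    A=0;b=0
    for m,uv,V in l:
        o,d=ray(m,uv,V);d=d/np.linalg.norm(d);P=np.eye(3)-np.outer(d,d);A=A+P;b=b+P@o
    return np.linalg.solve(A,b)
def posts(p,th=0):
    a=p[2]+th+np.radians(36+72*np.arange(5))
    return np.c_[p[0]+115*np.cos(a),p[1]+115*np.sin(a),np.full(5,128.)]
E
python3 - <<'E'
from h import *
m=arm.camera_model("top")
z=np.array([[361,242],[281,336],[345,439],[467,410],[475,288]])/2.5+[180,40]
f=least_squares(lambda p:(proj(m,posts(p))-z).ravel(),[500,0,-.4]);print(f.x,f.fun.reshape(-1,2))
p=f.x;ms=arm.camera_model("side");print(proj(ms,posts(p)))
print("hub",proj(m,[p[0],p[1],78]))
im=cv2.imread('pics/side0.png');cv2.imwrite('pics/sidez.png',cv2.resize(im[110:260,230:400],None,fx=4.5,fy=4.0,interpolation=cv2.INTER_CUBIC))
im=cv2.imread('pics/top0.png');cv2.imwrite('pics/topz2.png',cv2.resize(im[90:180,310:400],None,fx=6,fy=6,interpolation=cv2.INTER_CUBIC))
E
```

```text
[ 5.89180815e+02 -6.04927889e+01 -3.97435844e-01] [[-0.20135376  0.18695923]
 [-0.51621797 -0.61420794]
 [ 0.09941909  0.33470529]
 [ 0.40598447  0.09277058]
 [ 0.20474925 -0.02132975]]
[[276.01823297 177.9848996 ]
 [290.42800101 204.83594951]
 [338.46972317 202.21125835]
 [348.59285854 174.16197104]
 [311.23188694 160.83507144]]
hub [[333.89186891 180.72246071]]
```

View pics/sidez.png

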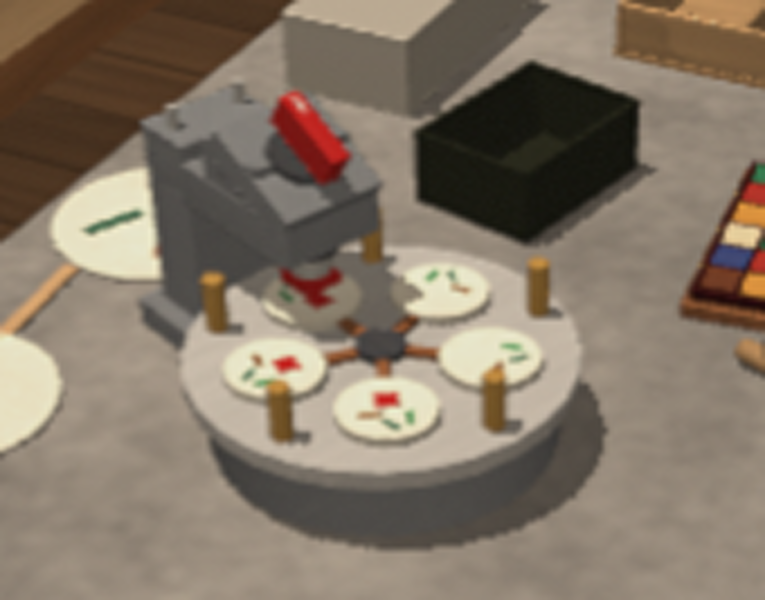

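View pics/topz2.png

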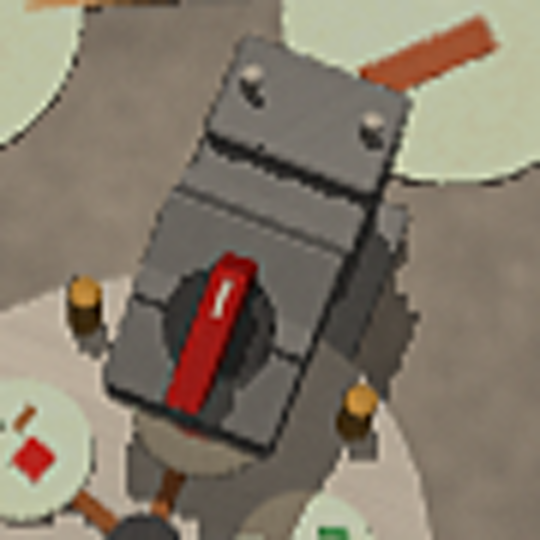

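Posts 0–4 fit to 0.6 px: press at about (589, −60), yaw −0.40. The side view agrees within 2 px. I'll write a helper for the tool-frame shifts and move towards post2, on the robot's side of the disc.

```bash
cat >> h.py <<'E'
def yaw(q):
    M=R.from_quat(q).as_matrix();return np.arctan2(M[1,0],M[0,0])
def to(*targets):
    s=arm.sense();M=R.from_quat(s["orientation"]).as_matrix()
    for t in targets:
        d=M.T@(np.array(t[:3])-s["position"]); tu=-(t[3]-yaw(s["orientation"])); print(np.round(d,1),round((tu+np.pi)%(2*np.pi)-np.pi,3))
E
python3 -c "
from h import *
to((400,-330,210,.227),(490,20,210,-.4))"
```

```text
[ 315.5 -238.1  -35.1] -0.0
[ 481.9 -558.9  -34.6] 0.627
```

```bash
python3 -m handwheel '[[[45,-34,-15],0],[[90,-68,-35],0],[[135,-102,-35],0],[[180,-136,-35],0],[[225,-170,-35],0],[[270,-204,-35],0],[[315,-238,-35],0],[[315,-238,-35],0]]' 1 30 && python3 -c "
from h import *
to((490,20,210,-.4))"
```

```text
time_s: 1.15
position: [401.1, -328.0, 210.2]
orientation: [0.993, 0.116, 0.0, -0.0]
contact_force: [-0.5, -0.5, -1.4]
opening: 17.5
[ 1.666e+02 -3.182e+02  3.000e-01] 0.632
```

```bash
python3 -m handwheel '[[[27,-53,0],0.1],[[55,-106,0],0.2],[[83,-159,0],0.3],[[111,-212,0],0.4],[[138,-265,0],0.5],[[166,-318,0],0.63],[[166,-318,0],0.63],[[166,-318,0],0.63]]' && python3 - <<'E'
from h import *
s=arm.sense();im=arm.camera("wrist");cv2.imwrite("pics/w1.png",im[:,:,::-1]);np.savez("w1.npz",p=s["position"],q=s["orientation"])
print(s["position"],yaw(s["orientation"]),s["joint_pos"])
m=arm.camera_model("wrist");V=wristV(m,s);p=[589.2,-60.5,-.397]
print(proj(m,posts(p),V)); 
im2=arm.camera("top");cv2.imwrite("pics/top1.png",im2[:,:,::-1])
E
```

```text
time_s: 2.15
position: [489.7, 15.5, 210.1]
orientation: [0.98, -0.2, -0.0, 0.0]
contact_force: [0.3, 0.6, -0.0]
opening: 0.6
[489.70173407  15.53501058 210.10910003] -0.4032683492390254 [-1.99787971e-01 -1.69225141e-01  1.92019840e+00 -6.12991548e-04
  1.39109998e+00  1.77438629e+00]
[[273.55669472 -42.62165597]
 [237.77317192 114.25745088]
 [346.59280876 191.5108492 ]
 [459.21768198 112.7010287 ]
 [430.82229766 -43.84278923]]
```

View pics/w1.png

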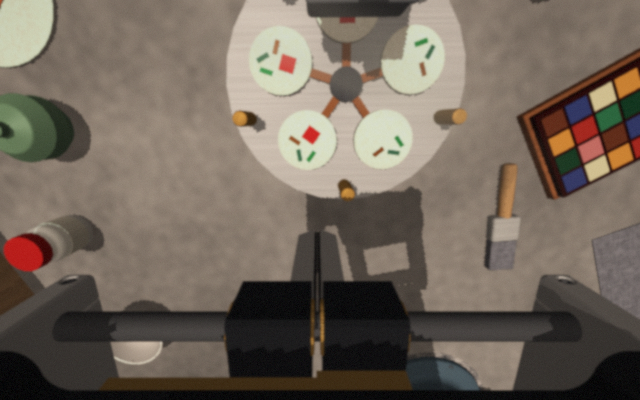

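Posts 1, 2 and 3 show at about (239,118), (346,188) and (458,116), within 4 px of the prediction, so I'll descend behind post2 on its clockwise side.

```bash
python3 - <<'E'
from h import *
def t(phi,z): return (589.2+115*np.cos(phi),-60.5+115*np.sin(phi),z,phi-np.pi)
to(t(2.46,210),t(2.46,98))
E
```

```text
[10.5 -1.3  0.2] 0.276
[ 10.5  -1.4 112.2] 0.276
```

```bash
python3 -m handwheel '[[[10.5,-1,0],0.14],[[10.5,-1,0],0.276],[[10.5,-1,30],0.276],[[10.5,-1,60],0.276],[[10.5,-1,90],0.276],[[10.5,-1,112],0.276],[[10.5,-1,112],0.276],[[10.5,-1,112],0.276]]' && python3 - <<'E'
from h import *
s=arm.sense();im=arm.camera("wrist");cv2.imwrite("pics/w2.png",im[:,:,::-1])
print(s["position"],yaw(s["orientation"]))
def t(phi,z): return (589.2+115*np.cos(phi),-60.5+115*np.sin(phi),z,phi-np.pi)
to(*[t(2.46+.05*i,98) for i in range(1,18)])
E
```

```text
time_s: 3.25
position: [500.6, 12.3, 99.4]
orientation: [0.943, -0.334, 0.001, -0.0]
contact_force: [-0.1, -0.3, 0.5]
opening: 0.5
[500.58721915  12.29747144  99.41922471] -0.6806365726219805
[-0.3  6.8  1.8] -0.049
[ 0.1 12.5  1.7] -0.099
[ 0.8 18.2  1.7] -0.149
[ 1.8 23.9  1.7] -0.199
[ 3.1 29.5  1.7] -0.249
[ 4.6 35.   1.7] -0.299
[ 6.5 40.5  1.7] -0.349
[ 8.6 45.8  1.7] -0.399
[10.9 51.1  1.7] -0.449
[13.6 56.2  1.7] -0.499
[16.4 61.1  1.7] -0.549
[19.6 66.   1.7] -0.599
[22.9 70.6  1.7] -0.649
[26.5 75.1  1.7] -0.699
[30.3 79.4  1.7] -0.749
[34.3 83.6  1.7] -0.799
[38.5 87.5  1.8] -0.849
```

View pics/w2.png

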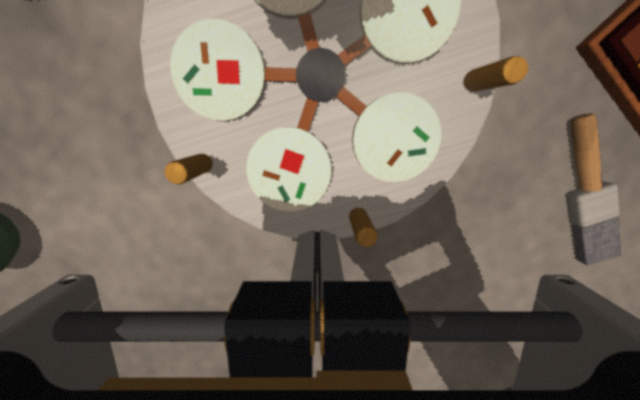

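The post2 base and top are at about (363,210–240), just right of the finger, and the fingertip is at about (318,235). I'll push along the arc.

```bash
python3 -m handwheel '[[[-0.5,6.5,0],-0.05],[[0,12.5,0],-0.1],[[1,18,0],-0.15],[[2,24,0],-0.2],[[3,29.5,0],-0.25],[[4.5,35,0],-0.3],[[6.5,40.5,0],-0.35],[[8.5,46,0],-0.4]]' && python3 - <<'E'
from h import *
s=arm.sense();im=arm.camera("wrist");cv2.imwrite("pics/w3.png",im[:,:,::-1])
print(s["position"],yaw(s["orientation"]))
phi=np.arctan2(s["position"][1]+60.5,s["position"][0]-589.2)%6.283;print(phi,np.hypot(s["position"][1]+60.5,s["position"][0]-589.2))
def t(phi,z): return (589.2+115*np.cos(phi),-60.5+115*np.sin(phi),z,phi-np.pi)
to(*[t(2.87+.05*i,99) for i in range(1,13)])
E
```

```text
time_s: 4.3
position: [478.5, -28.4, 99.9]
orientation: [0.99, -0.138, 0.001, 0.0]
contact_force: [-0.9, 0.1, -0.1]
opening: 0.9
[478.49428966 -28.42487766  99.85671851] -0.2776452116312985
2.859581330074331 115.25869934393603
[0.4 6.5 0.8] -0.055
[ 0.9 12.2  0.8] -0.105
[ 1.6 17.9  0.8] -0.155
[ 2.7 23.6  0.8] -0.205
[ 4.  29.2  0.8] -0.255
[ 5.6 34.7  0.8] -0.305
[ 7.4 40.1  0.8] -0.355
[ 9.6 45.5  0.9] -0.405
[12.  50.7  0.9] -0.455
[14.6 55.8  0.9] -0.505
[17.5 60.8  0.9] -0.555
[20.7 65.6  0.9] -0.605
```

View pics/w3.png

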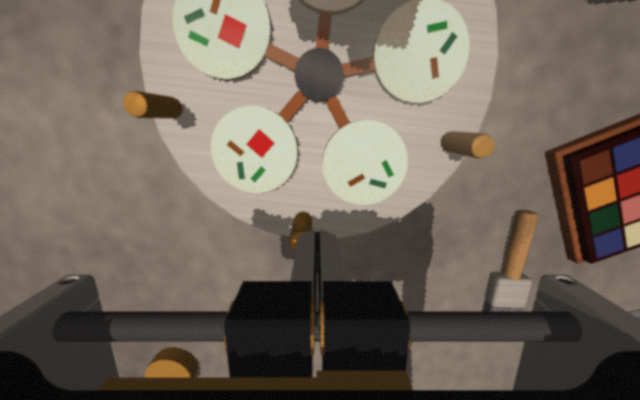

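```bash
python3 - <<'E'
from h import *
s=arm.sense();m=arm.camera_model("wrist");V=wristV(m,s)
print("tcp",proj(m,s["position"],V)); p=[589.2,-60.5,-.397]
P=posts(p);print("tops th=0",proj(m,P,V));P[:,2]=78;print("bases",proj(m,P,V))
print("hub",proj(m,[p[0],p[1],78],V))
im=arm.camera("top");cv2.imwrite("pics/top3.png",cv2.resize(im[90:280,230:430,::-1],None,fx=3,fy=3,interpolation=cv2.INTER_CUBIC))
im=arm.camera("side");cv2.imwrite("pics/side3.png",cv2.resize(im[110:260,220:400,::-1],None,fx=4,fy=4,interpolation=cv2.INTER_CUBIC))
E
```

```text
tcp [[317.31905431 224.73430816]]
tops th=0 [[ 202.00536429 -172.7712799 ]
 [ 131.08690302   97.12048285]
 [ 297.8058897   237.70954863]
 [ 482.89547343  141.13145545]
 [ 474.18201645 -129.60076803]]
bases [[231.94122654 -96.15196277]
 [171.93880734 102.27438572]
 [301.51511687 214.62051419]
 [447.49751199 136.74290702]
 [434.04718452 -65.86082858]]
hub [[317.41707815  71.13306744]]
```

View pics/top3.png

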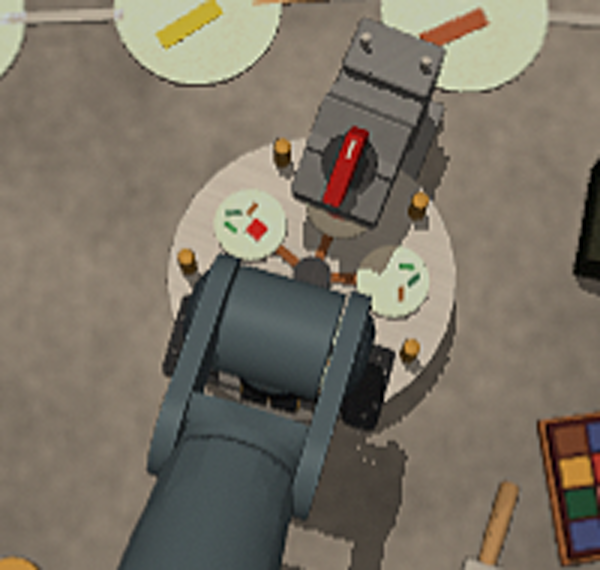

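View pics/side3.png

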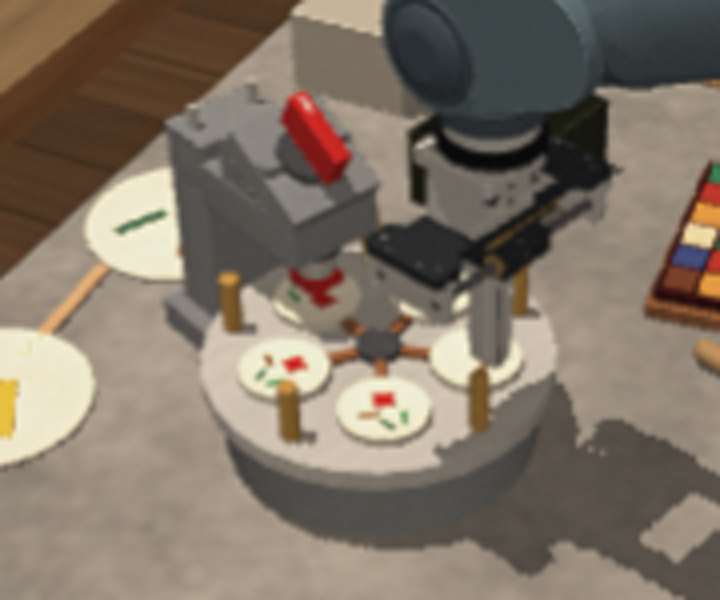

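```bash
python3 - <<'E'
from h import *
s=arm.sense();m=arm.camera_model("side");f=lambda P:(proj(m,P)-[220,110])*4
print(s["position"],"tcp",f(s["position"]),f(s["position"]+[0,0,80])); p=[589.2,-60.5,-.397]
P=posts(p);print(f(P));P[:,2]=78;print(f(P)); V=m["view"];print(-V[:3,:3].T@V[:3,3])
print(R.from_quat(s["orientation"]).as_matrix().round(4), s["contact_force"],s["joint_pos"])
E
```

```text
[478.33862254 -28.24275952  99.48765823] tcp [[487.4507152  391.39882123]] [[488.03438665 303.4977719 ]]
[[224.03500024 271.96695665]
 [281.75198094 379.35389384]
 [473.91279494 368.80137807]
 [514.32565775 256.59934002]
 [364.84655947 203.33257488]]
[[229.11829462 323.94483366]
 [285.97404379 432.52107441]
 [473.85282082 422.02359383]
 [513.46440025 308.62645418]
 [366.94375924 254.53074523]]
[   5.76643088  951.80363167 1033.59567271]
[[ 9.609e-01 -2.769e-01  2.000e-03]
 [-2.769e-01 -9.609e-01 -6.000e-04]
 [ 2.100e-03 -0.000e+00 -1.000e+00]] [-0.18993389 -0.4136225   0.06781617] [-2.96215117e-01 -7.88906492e-02  2.04948013e+00  5.39221476e-05
  1.16888876e+00  1.55517073e+00]
```

```bash
python3 - <<'E'
from h import *
im=arm.camera("side");cv2.imwrite("pics/side4.png",cv2.resize(im[160:230,310:380,::-1],None,fx=8,fy=8,interpolation=cv2.INTER_NEAREST))
E
```

```text
(no output)
```

View pics/side4.png

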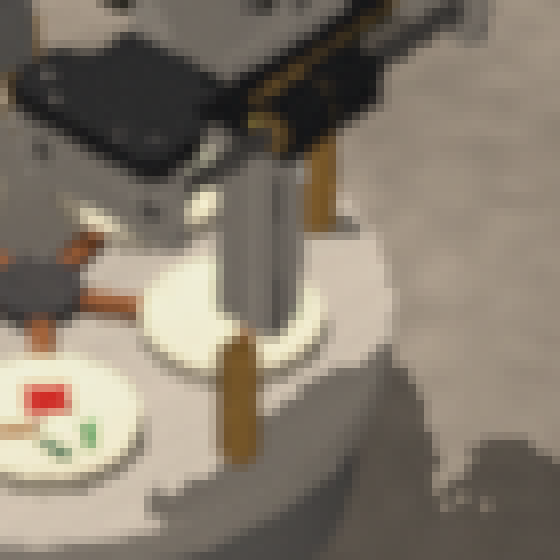

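```bash
python3 - <<'E'
from h import *
m=arm.camera_model("wrist");V=np.linalg.inv(m["T_tool_cam"])
for x in(-8,0,8):
  for z in (0,-10,-20,-30): print(x,z,proj(m,[[x,0,z],[x,12.5,z],[x,-12.5,z]],V).round(0).tolist())
a=cv2.imread('pics/w1.png')
cv2.imwrite("pics/w1z.png",cv2.resize(a[170:380,220:420],None,fx=3.5,fy=2.8,interpolation=cv2.INTER_CUBIC))
E
```

```text
-8 0 [[317.0, 234.0], [333.0, 234.0], [302.0, 234.0]]
-8 -10 [[317.0, 239.0], [334.0, 239.0], [301.0, 239.0]]
-8 -20 [[317.0, 245.0], [334.0, 245.0], [300.0, 245.0]]
-8 -30 [[317.0, 251.0], [335.0, 251.0], [300.0, 251.0]]
0 0 [[317.0, 225.0], [333.0, 225.0], [302.0, 225.0]]
0 -10 [[317.0, 229.0], [334.0, 229.0], [301.0, 229.0]]
0 -20 [[317.0, 235.0], [335.0, 235.0], [300.0, 235.0]]
0 -30 [[317.0, 240.0], [335.0, 240.0], [299.0, 240.0]]
8 0 [[317.0, 215.0], [333.0, 215.0], [301.0, 215.0]]
8 -10 [[317.0, 220.0], [334.0, 220.0], [301.0, 220.0]]
8 -20 [[317.0, 224.0], [335.0, 224.0], [300.0, 224.0]]
8 -30 [[317.0, 229.0], [336.0, 229.0], [299.0, 230.0]]
```

View pics/w1z.png

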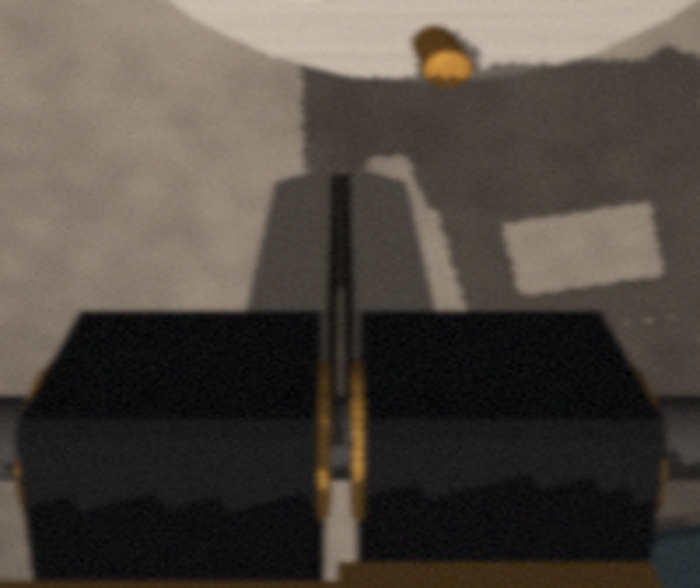

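The turntable hasn't turned; the red marks are in the same places. The fingers crossed over post2 without moving it. Two pictures put the visible fingertips about 25–30 mm short of the reported TCP. The wrist view has the tip row at 231 rather than 215–225, and the side view is about 6 px too high. So the real tip was near 128 mm, just above the posts. I'll go back behind post2 and descend further in small checked steps.

```bash
python3 -c "
from h import *
def t(phi,z): return (589.2+115*np.cos(phi),-60.5+115*np.sin(phi),z,phi-np.pi)
to(t(2.46,130),t(2.46,85))"
```

```text
[  9.8 -44.4 -30.7] 0.401
[  9.7 -44.4  14.3] 0.401
```

```bash
python3 -m handwheel '[[[0,0,-31],0],[[4,-15,-31],0.13],[[7,-30,-31],0.27],[[9.5,-44.5,-31],0.4],[[9.5,-44.5,-10],0.4],[[9.5,-44.5,5],0.4],[[9.5,-44.5,14],0.4],[[9.5,-44.5,14],0.4]]' && python3 -m handwheel '[[[0,0,4],0],[[0,0,8],0],[[0,0,8],0]]' && python3 - <<'E'
from h import *
s=arm.sense();print(s["position"],s["contact_force"])
im=arm.camera("side");cv2.imwrite("pics/side5.png",cv2.resize(im[160:230,290:360,::-1],None,fx=8,fy=8,interpolation=cv2.INTER_NEAREST))
im=arm.camera("wrist");cv2.imwrite("pics/w5.png",im[:,:,::-1])
print((proj(arm.camera_model("side"),[s["position"],s["position"]+[0,0,30]])-[290,160])*8)
E
```

```text
time_s: 5.5
position: [498.5, 12.4, 83.7]
orientation: [0.943, -0.333, -0.001, 0.0]
contact_force: [0.7, -0.3, -0.2]
opening: 0.5
time_s: 5.88
position: [498.8, 12.4, 76.2]
orientation: [0.943, -0.333, -0.0, 0.0]
contact_force: [-0.2, 0.6, -0.8]
opening: 0.4
[498.81637488  12.40751697  76.161892  ] [-0.22677888  0.55510768 -0.84139315]
[[312.96576948 482.30807739]
 [312.02129431 418.98451596]]
```

View pics/side5.png

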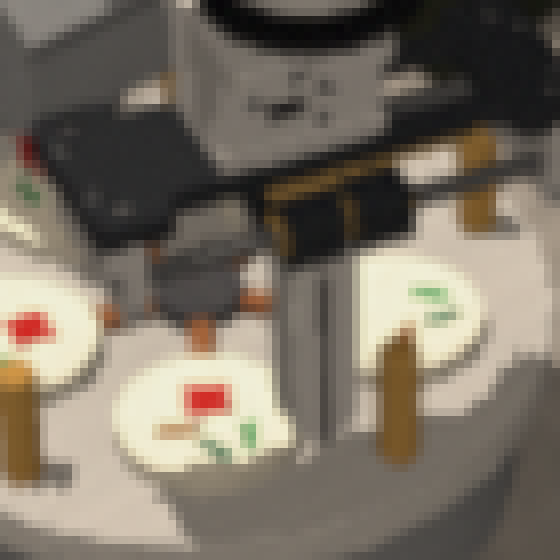

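View pics/w5.png

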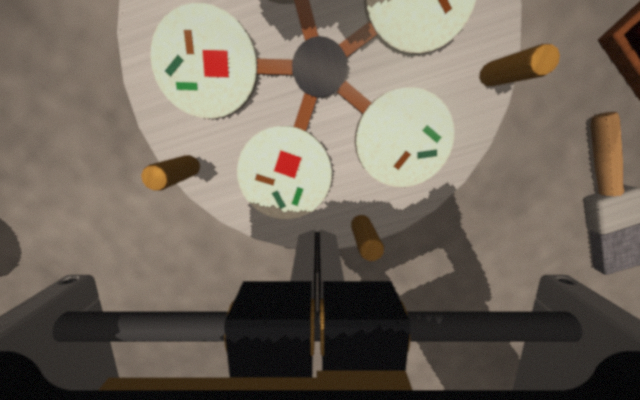

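At reported z=76 the fingers hang free beside post2 and touch nothing, which confirms the tip really is at about 105. Post2 is about 25 px to the right of the finger. I'll push along the arc at z≈73.

```bash
python3 -m handwheel '[[[-0.5,6.5,3],-0.05],[[0,12.5,3],-0.1],[[1,18,3],-0.15],[[2,24,3],-0.2]]' && python3 - <<'E'
from h import *
s=arm.sense();print(s["position"],s["contact_force"],yaw(s["orientation"]))
im=arm.camera("wrist");cv2.imwrite("pics/w6.png",im[:,:,::-1])
def t(phi,z): return (589.2+115*np.cos(phi),-60.5+115*np.sin(phi),z,phi-np.pi)
phi=np.arctan2(s["position"][1]+60.5,s["position"][0]-589.2)%6.283;print(phi)
to(*[t(2.68+.05*i,73) for i in range(1,15)])
E
```

```text
time_s: 6.48
position: [485.7, -6.2, 73.4]
orientation: [0.972, -0.237, 0.0, -0.002]
contact_force: [2.2, 5.9, -1.2]
opening: 0.6
[485.67220141  -6.19119627  73.42498681] [ 2.19540844  5.93210442 -1.16518789] -0.4781987795426672
2.6584735114443596
[2.1 7.6 0.4] -0.066
[ 2.6 13.3  0.4] -0.116
[ 3.4 19.   0.4] -0.166
[ 4.5 24.6  0.4] -0.216
[ 5.9 30.2  0.3] -0.266
[ 7.5 35.7  0.3] -0.316
[ 9.4 41.1  0.3] -0.366
[11.6 46.5  0.3] -0.416
[14.1 51.7  0.3] -0.466
[16.8 56.7  0.3] -0.516
[19.7 61.7  0.3] -0.566
[22.9 66.4  0.2] -0.616
[26.4 71.   0.2] -0.666
[30.  75.5  0.2] -0.716
```

View pics/w6.png

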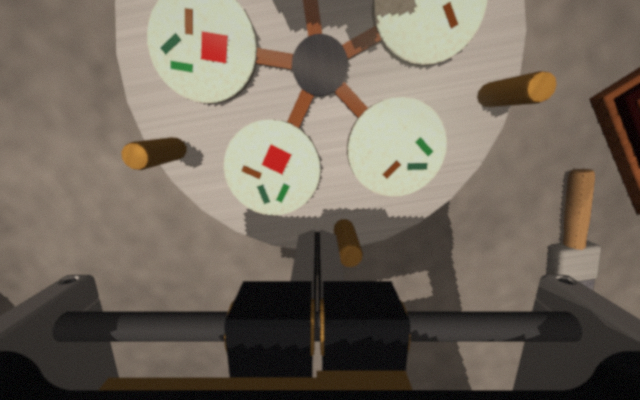

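The finger is on post2 with 6.3 N of contact, as expected for leaving the detent. I'll keep pushing.

```bash
python3 -m handwheel '[[[0.5,5.5,0],-0.05],[[1,11,0],-0.1],[[2,17,0],-0.15],[[3,22.5,0],-0.2],[[4.5,28,0],-0.25],[[6,33.5,0],-0.3],[[8,39,0],-0.35],[[10,44,0],-0.4]]' && python3 - <<'E'
from h import *
s=arm.sense();print(s["position"],s["contact_force"],yaw(s["orientation"]))
im=arm.camera("wrist");cv2.imwrite("pics/w7.png",im[:,:,::-1])
def t(phi,z): return (589.2+115*np.cos(phi),-60.5+115*np.sin(phi),z,phi-np.pi)
phi=np.arctan2(s["position"][1]+60.5,s["position"][0]-589.2)%6.283;print(phi)
to(*[t(phi+.05*i,73) for i in range(1,9)])
E
```

```text
time_s: 7.52
position: [473.3, -50.4, 73.2]
orientation: [0.999, -0.039, -0.001, -0.001]
contact_force: [-1.5, 2.8, 1.0]
opening: 0.7
[473.2973396  -50.41354324  73.18005372] [-1.54931568  2.77083275  0.98309542] -0.07818799272761273
3.054786113417552
[1.2 5.1 0.2] -0.041
[ 1.6 10.8  0.2] -0.091
[ 2.2 16.5  0.2] -0.141
[ 3.2 22.2  0.2] -0.191
[ 4.4 27.8  0.2] -0.241
[ 5.9 33.4  0.2] -0.291
[ 7.7 38.8  0.2] -0.341
[ 9.8 44.2  0.2] -0.391
```

View pics/w7.png

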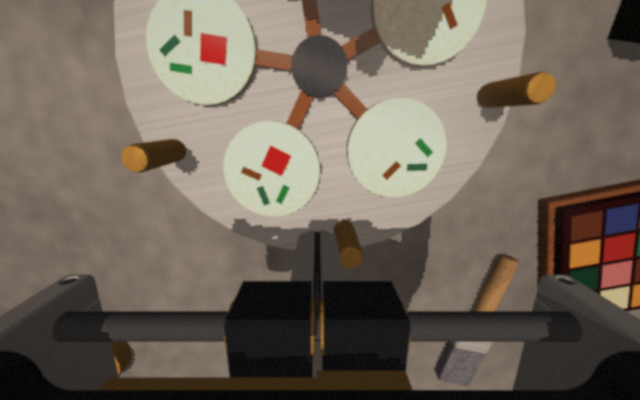

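```bash
python3 -m handwheel '[[[1,5,0],-0.04],[[1.5,11,0],-0.09],[[2,16.5,0],-0.14],[[3,22,0],-0.19],[[4,25.5,0],-0.22]]' && python3 - <<'E'
from h import *
s=arm.sense();print(s["position"],s["contact_force"],yaw(s["orientation"]))
im=arm.camera("wrist");cv2.imwrite("pics/w8.png",im[:,:,::-1])
E
```

```text
time_s: 8.2
position: [476.0, -77.1, 73.3]
orientation: [0.998, 0.07, -0.0, 0.0]
contact_force: [-0.2, 1.4, 0.1]
opening: 0.3
[475.97237172 -77.07111941  73.33881377] [-0.15837473  1.43035562  0.05508903] 0.14106640798945536
```

View pics/w8.png

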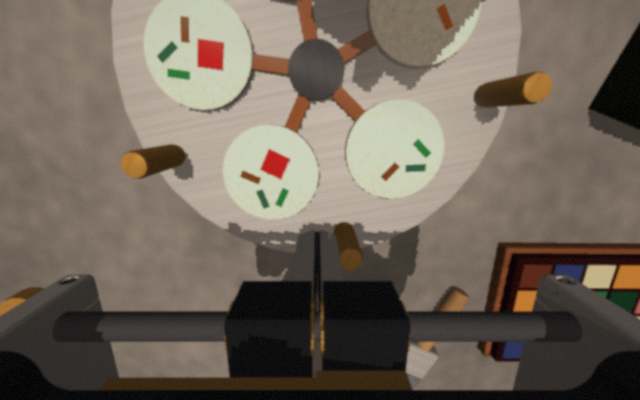

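```bash
python3 -m handwheel '[[[0.5,4,0],-0.03],[[1,8,0],-0.07],[[1.5,8,0],-0.07],[[1.5,8,0],-0.07],[[1.5,8,0],-0.07],[[1.5,8,0],-0.07]]' && python3 - <<'E'
from h import *
s=arm.sense();print(s["position"],s["contact_force"],yaw(s["orientation"]))
im=arm.camera("wrist");cv2.imwrite("pics/w9.png",im[:,:,::-1])
E
```

```text
time_s: 9.0
position: [478.6, -84.6, 73.4]
orientation: [0.994, 0.105, 0.0, 0.0]
contact_force: [-0.5, -0.4, -0.1]
opening: 0.5
[478.62887819 -84.5840249   73.36827617] [-0.51332079 -0.36540901 -0.08520915] 0.2107940194369441
```

View pics/w9.png

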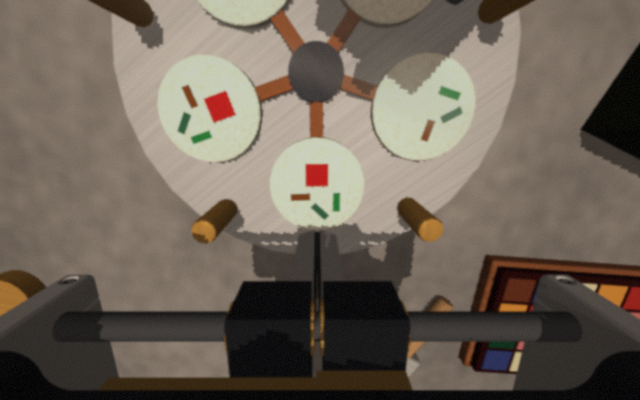

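The turntable has run on. Post2 is now ahead at (430,230), post1 behind at (204,231), and the finger is free between them with no contact force. I'll check the angle numerically.

```bash
python3 - <<'E'
from h import *
s=arm.sense();m=arm.camera_model("wrist");V=wristV(m,s);p=[589.2,-60.5,-.397]
for th in(1.2,1.257,1.31):print(th,proj(m,posts(p,th),V)[1:3].round(1).tolist())
to((455,-115,230,.05))
E
```

```text
1.2 [[196.4, 222.5], [426.6, 230.2]]
1.257 [[206.1, 228.7], [436.4, 224.1]]
1.31 [[215.4, 234.0], [445.3, 218.0]]
[ -29.5   24.8 -156.6] 0.161
```

```bash
python3 -m handwheel '[[[0,0,-50],0],[[0,0,-100],0],[[0,0,-150],0],[[0,0,-200],0],[[0,0,-215],0],[[0,0,-215],0]]' && python3 - <<'E'
from h import *
im=arm.camera("side");cv2.imwrite("pics/side6.png",im[:,:,::-1])
to((589,-60,300,-.4),(560,-48,300,-.4))
E
```

```text
time_s: 9.8
position: [478.8, -84.7, 288.3]
orientation: [0.994, 0.105, 0.0, 0.0]
contact_force: [-0.3, 0.4, -1.4]
opening: 0.6
[113.6  -0.7 -13.5] 0.611
[ 87.7 -18.5 -13.5] 0.611
```

View pics/side6.png

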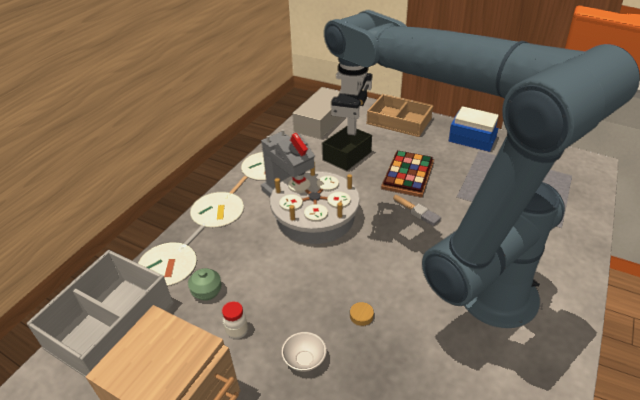

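```bash
python3 -m handwheel '[[[30,0,-12],0.15],[[60,0,-12],0.3],[[90,0,-12],0.45],[[114,-1,-12],0.61],[[114,-1,-12],0.61],[[114,-1,-12],0.61]]' && python3 - <<'E'
from h import *
s=arm.sense();im=arm.camera("wrist");cv2.imwrite("pics/w10.png",im[:,:,::-1]);np.savez("w10.npz",p=s["position"],q=s["orientation"]);print(s["position"],yaw(s["orientation"]))
E
```

```text
time_s: 10.6
position: [588.8, -59.7, 298.5]
orientation: [0.98, -0.197, -0.002, -0.0]
contact_force: [0.1, -0.2, 0.3]
opening: 0.6
[588.75457963 -59.74418163 298.52457314] -0.39734439818836076
```

View pics/w10.png

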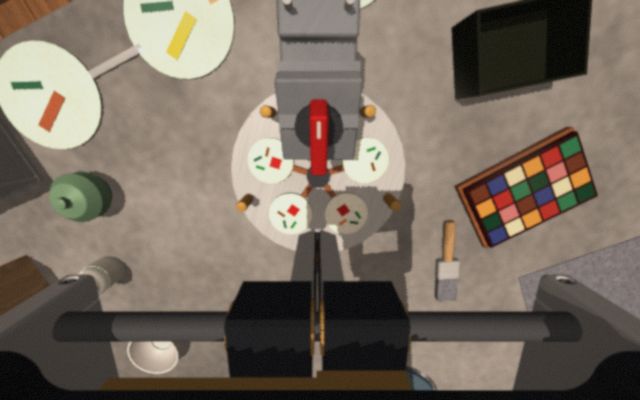

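The disc now shows three red-marked fans, at (276,162), (294,211) and (343,210), none of them under the die, as wanted. The red bar runs along the press x from (319,99) to (319,175). I'll fit its pose from the red masks of the wrist, top and side pictures.

```bash
cat > fitkey.py <<'E'
from h import *
from scipy.optimize import minimize
def box(xk,yk,zk,psi,p):
    a=.52; B=np.c_[[np.cos(a),0,np.sin(a)],[0,1,0],[-np.sin(a),0,np.cos(a)]]  # x up-slope, z tilted to -x
    Q=np.array([[u*32,v*8,w] for u in(-1,1) for v in(-1,1) for w in(-20,14)],float)@R.from_euler('z',psi).as_matrix().T
    Q=Q@B.T+[xk,yk,zk]
    return Q@R.from_euler('z',p[2]).as_matrix().T+[p[0],p[1],0]
def red(im,c):
    h=cv2.cvtColor(im,cv2.COLOR_BGR2HSV);m=(((h[...,0]<8)|(h[...,0]>172))&(h[...,1]>150)&(h[...,2]>60)).astype(np.uint8)
    n,l,st,ce=cv2.connectedComponentsWithStats(m);i=1+np.argmin(np.hypot(*(ce[1:]-c).T));print(st[i],ce[i]);return l==i
E
python3 - <<'E'
from fitkey import *
p=[589.2,-60.5,-.397]
d=np.load("w10.npz");mw=arm.camera_model("wrist");Vw=wristV(mw,dict(position=d["p"],orientation=d["q"]))
mt=arm.camera_model("top");ms=arm.camera_model("side")
L=[("w",mw,Vw,red(cv2.imread("pics/w10.png"),(319,137))),("t",mt,None,red(cv2.imread("pics/top0.png"),(345,145))),("s",ms,None,red(cv2.imread("pics/side6.png"),(299,144)))]
S=8
def cost(x,only=None,off=None):
    c=0
    for n,m,V,M in L:
        if only and n not in only: continue
        q=proj(m,box(*x[:4],p),V)
        ys,xs=np.nonzero(M);x0,y0=xs.min()-10,ys.min()-10;W,H=xs.max()-x0+11,ys.max()-y0+11
        img=np.zeros((H*S,W*S),np.uint8);hull=cv2.convexHull(((q-[x0,y0]+.5)*S).astype(np.float32)).round().astype(int)
        cv2.fillConvexPoly(img,hull,255);a=cv2.resize(img,(W,H),interpolation=cv2.INTER_AREA)/255.
        b=M[y0:y0+H,x0:x0+W];c+=np.abs(a-b).sum()/b.sum()
    return c
for only in("wts","ws","wt","w"):
    best=min((minimize(cost,[a,0,z,0],args=(only,),method="Nelder-Mead",options=dict(initial_simplex=[[a,0,z,0],[a+8,0,z,0],[a,4,z,0],[a,0,z+10,0],[a,0,z,.15]])) for a in(75,90) for z in(180,200)),key=lambda r:r.fun)
    print(only,best.x.round(2),best.fun)
E
```

```text
[ 309  100   20   75 1250] [318.46   135.9576]
[338 132  15  27 165] [344.40606061 145.29090909]
[291 133  16  23 193] [298.53367876 144.33160622]
wts [ 6.1540e+01 -1.8000e-01  2.3667e+02 -2.0000e-02] 0.752676477669102
ws [ 6.0680e+01 -6.3000e-01  2.3671e+02  1.0000e-02] 0.46319133597480444
wt [ 6.0440e+01 -1.5000e-01  2.3936e+02 -1.0000e-02] 0.46159923945335707
w [ 59.69  -0.99 226.19   0.  ] 0.1385443137254902
```

```bash
python3 - <<'E'
from fitkey import *
p=[589.2,-60.5,-.397]
d=np.load("w10.npz");mw=arm.camera_model("wrist");Vw=wristV(mw,dict(position=d["p"],orientation=d["q"]))
mt=arm.camera_model("top");ms=arm.camera_model("side")
out=[]
for f,m,V,c in(("w10",mw,Vw,(319,137)),("top0",mt,None,(345,145)),("side6",ms,None,(299,144))):
    im=cv2.imread(f"pics/{f}.png");k=5;w=64 if f=="w10" else 32
    x0,y0=c[0]-w,c[1]-w; k=400//(2*w);I=cv2.resize(im[y0:y0+2*w,x0:x0+2*w],None,fx=k,fy=k,interpolation=cv2.INTER_NEAREST)
    for z,col in((226,(255,255,0)),(237,(0,255,0))):
        h=cv2.convexHull(((proj(m,box(61,0,z,0,p),V)-[x0,y0]+.5)*k).astype(np.float32)).astype(int);cv2.polylines(I,[h],True,col,1)
    # press arm column top corners at z=200
    a=p[2];C=np.array([[x,y,200] for x,y in((160,-40),(210,-40),(210,40),(160,40))],float)@R.from_euler('z',a).as_matrix().T+[p[0],p[1],0]
    cv2.polylines(I,[((proj(m,C,V)-[x0,y0]+.5)*k).astype(int)],True,(255,0,255),1)
    out.append(cv2.resize(I,(266,266)) if 0 else I)
for i,o in enumerate(out): cv2.imwrite(f"pics/ov{i}.png",o)
hh=min(o.shape[0] for o in out);cv2.imwrite("pics/ov.png",cv2.resize(np.hstack([cv2.resize(o,(400,400)) for o in out]),(800,267)))
E
```

```text
(no output)
```

View pics/ov1.png

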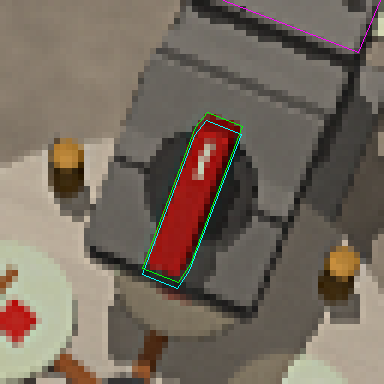

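View pics/ov2.png

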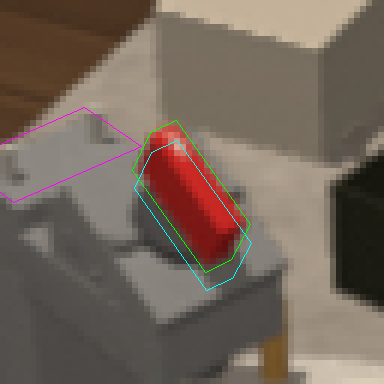

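View pics/ov0.png

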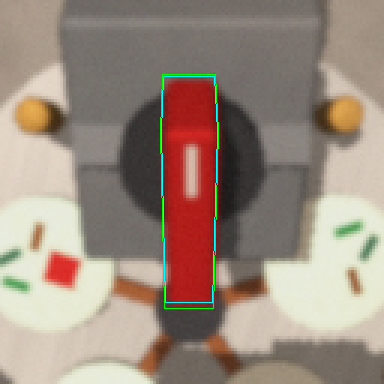

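The fitted key grip is at press (61, 0, 237) mm, bar along x. The turning axis then meets the face at x=75, directly above the die, which is consistent. The tool can only point down, so I'll push the lower end of the bar sideways towards press +y (clockwise) with the closed fingers, turning the tool with the bar. The real tip should be near z≈214, so TCP about 186.

```bash
cat >> h.py <<'E'
P0=[589.2,-60.5,-.397]
def pw(x,y,z,t): # press coords, tool cw turn t
    c,s_=np.cos(P0[2]),np.sin(P0[2]);return (P0[0]+c*x-s_*y,P0[1]+s_*x+c*y,z,P0[2]-t)
def key(th,z,l=24,n=4,off=20.5):
    u=-l*np.cos(th)-off*np.sin(th);y=l*np.sin(th)-off*np.cos(th)
    return pw(61+.868*u-.497*n,y,z,np.arctan2(.868*np.sin(th),np.cos(th)))
E
python3 -c "
from h import *
to(pw(38,-35,298,0),pw(38,-35,186,0))"
```

```text
[38.6 35.4  1.1] -0.001
[ 38.8  35.4 113.1] -0.001
```

```bash
python3 -m handwheel '[[[20,18,0],0],[[38.5,35.5,0],0],[[38.5,35.5,0],0],[[38.5,35.5,35],0],[[38.5,35.5,70],0],[[38.5,35.5,100],0],[[38.5,35.5,113],0],[[38.5,35.5,113],0]]' && python3 - <<'E'
from h import *
s=arm.sense();print(s["position"],s["contact_force"],yaw(s["orientation"]))
im=arm.camera("wrist");cv2.imwrite("pics/w11.png",im[:,:,::-1])
im=arm.camera("side");cv2.imwrite("pics/side7.png",cv2.resize(im[100:200,240:360,::-1],None,fx=6,fy=6,interpolation=cv2.INTER_CUBIC))
to(*[key(t,186) for t in np.arange(0,1.11,.1)])
E
```

```text
time_s: 11.65
position: [611.3, -107.4, 186.9]
orientation: [0.98, -0.198, -0.001, -0.0]
contact_force: [-0.6, 0.1, -0.5]
opening: 0.4
[ 611.26115245 -107.4304471   186.89268448] [-0.55645682  0.10050752 -0.54342608] -0.39926149264308247
[ -1.6 -14.2   3. ] -0.002
[ -3.3 -16.7   3. ] 0.085
[ -4.7 -19.3   3. ] 0.172
[ -5.9 -22.2   3. ] 0.26
[ -6.9 -25.1   3. ] 0.349
[ -7.6 -28.2   3. ] 0.441
[ -8.  -31.3   3. ] 0.534
[ -8.2 -34.4   3. ] 0.629
[ -8.1 -37.6   3. ] 0.727
[ -7.7 -40.7   3. ] 0.828
[ -7.  -43.8   3. ] 0.932
[ -6.1 -46.8   3. ] 1.038
```

View pics/w11.png

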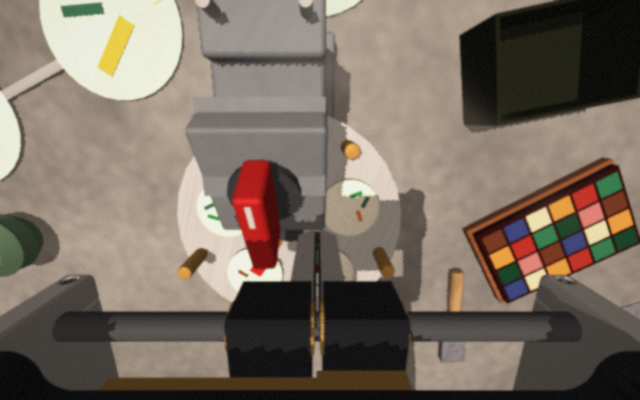

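View pics/side7.png

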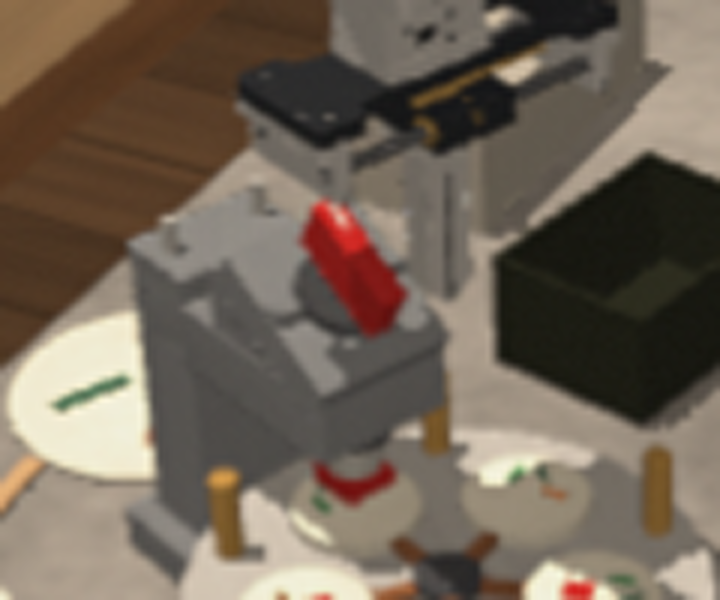

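The finger stands on the bar's −y side by its lower end, clear of the face. I'll make contact and then turn in small steps.

```bash
python3 -m handwheel '[[[-0.5,-5,2],0],[[-1,-10,2],0],[[-1.5,-13,2],0],[[-2,-14,2],0],[[-2.5,-15,2],0.03],[[-2.5,-16,2],0.06],[[-3,-17,2],0.09]]' && python3 -m handwheel '[[[0,-1,0],0.03],[[-0.5,-2,0],0.06],[[-0.5,-3,0],0.1],[[-0.5,-3,0],0.1]]'; python3 -c "
from h import *
to(key(.2,186),key(.4,186))"
```

```text
time_s: 12.62
position: [614.7, -92.0, 185.5]
orientation: [0.97, -0.243, -0.001, 0.001]
contact_force: [-2.8, -7.0, 1.0]
opening: 0.3
time_s: 13.12
position: [613.9, -89.2, 185.2]
orientation: [0.957, -0.291, -0.003, 0.002]
contact_force: [-9.0, -6.2, 3.2]
opening: 0.2
[ 0.8 -1.8 -0.8] -0.02
[-2.4 -7.  -0.8] 0.158
```

```bash
python3 - <<'E'
from h import *
im=arm.camera("wrist");cv2.imwrite("pics/w12.png",cv2.resize(im[120:320,180:400,::-1],None,fx=3.5,fy=3,interpolation=cv2.INTER_CUBIC))
s=arm.sense();print(s["contact_force"],s["joint_pos"][5],s["wrist_torque"])
im=arm.camera("side");cv2.imwrite("pics/side8.png",cv2.resize(im[100:200,240:360,::-1],None,fx=6,fy=6,interpolation=cv2.INTER_CUBIC))
E
```

```text
[-8.62871532 -6.55365009  3.71849886] 1.8377472149908254 [-1.08504791  1.4665566   0.01668501]
```

View pics/w12.png

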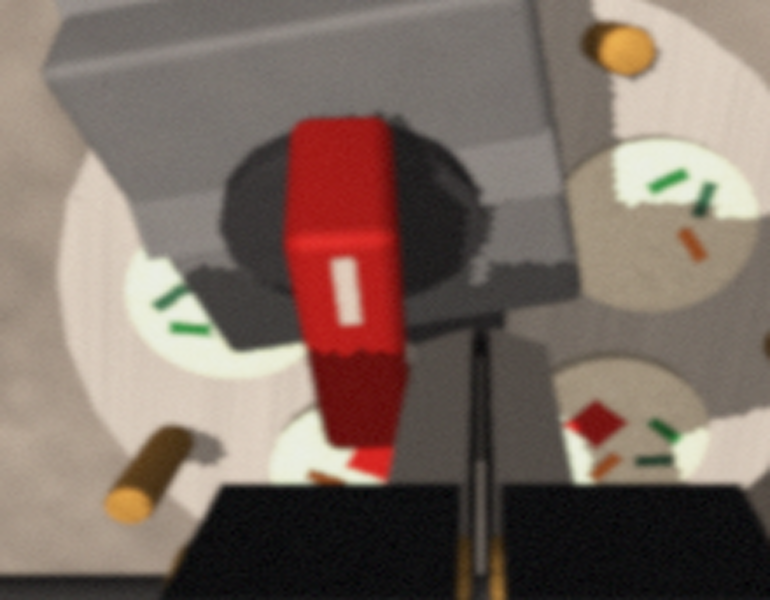

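View pics/side8.png

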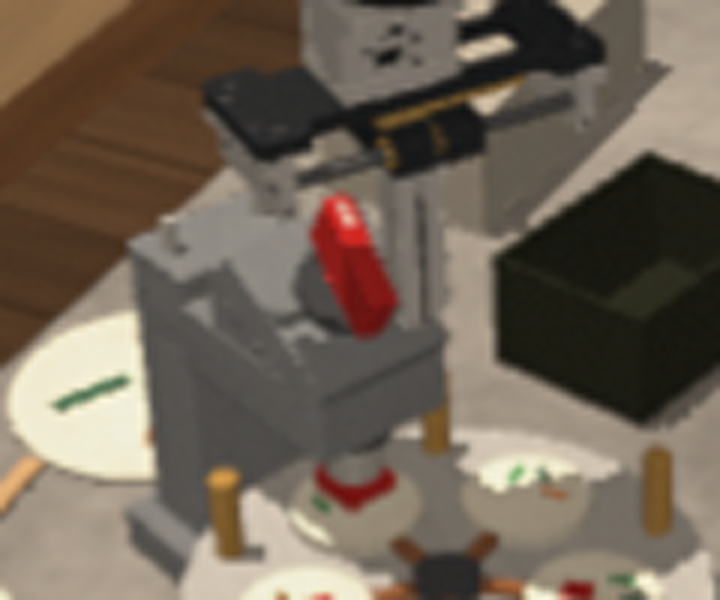

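The bar has turned clockwise, to about 0.2 rad. The finger bears on its lower half and the die is still above the fan. Continuing.

```bash
python3 -m handwheel '[[[-0.5,-1,0],0.03],[[-1,-2,0],0.06],[[-1.5,-3,0],0.09],[[-1.5,-3,0],0.09]]'; python3 -m handwheel '[[[-0.5,-1,0],0.03],[[-1,-2,0],0.06],[[-1,-2,0],0.06]]';python3 -m handwheel '[[[-0.5,-1,0],0.03],[[-0.5,-2,0],0.06],[[-0.5,-2,0],0.06]]'
```

```text
time_s: 13.72
position: [613.6, -86.4, 185.0]
orientation: [0.943, -0.334, -0.003, 0.003]
contact_force: [-11.6, -8.0, 4.1]
opening: 0.3
time_s: 14.1
position: [613.6, -84.4, 184.9]
orientation: [0.932, -0.362, -0.004, 0.003]
contact_force: [-12.2, -9.0, 4.6]
opening: 0.4
time_s: 14.48
position: [613.7, -82.5, 184.8]
orientation: [0.921, -0.39, -0.005, 0.004]
contact_force: [-16.8, -8.2, 5.5]
opening: 0.6
```

```bash
python3 - <<'E'
from h import *
im=arm.camera("wrist");cv2.imwrite("pics/w13.png",cv2.resize(im[120:320,180:400,::-1],None,fx=3.5,fy=3,interpolation=cv2.INTER_CUBIC))
s=arm.sense();M=R.from_quat(s["orientation"]).as_matrix();print(M.T@s["contact_force"],s["joint_pos"][5])
im=arm.camera("side");cv2.imwrite("pics/side9.png",cv2.resize(im[100:200,240:360,::-1],None,fx=6,fy=6,interpolation=cv2.INTER_CUBIC))
E
```

```text
[-5.36414974 17.940486   -5.73416225] 2.060213683956262
```

View pics/w13.png

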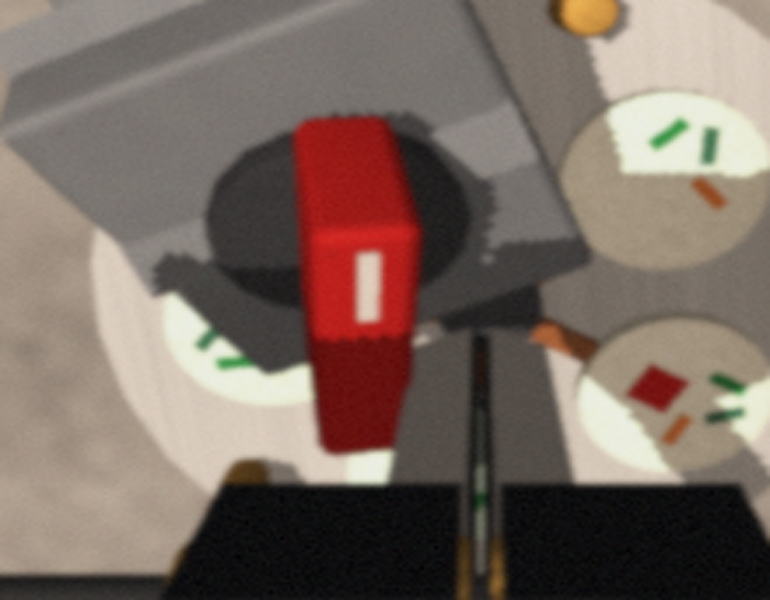

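View pics/side9.png

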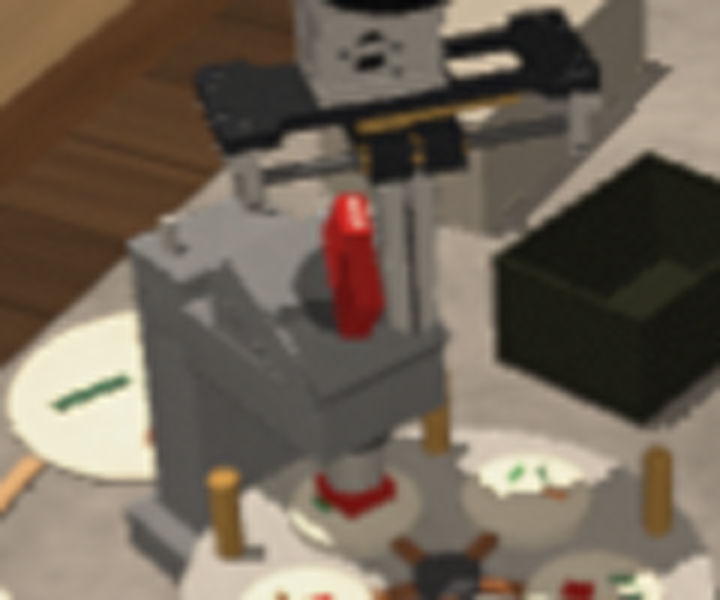

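```bash
cat > f.py <<'E'
from h import *
s=arm.sense();M=R.from_quat(s["orientation"]).as_matrix();x=M.T@s["contact_force"]
c,q=np.cos(.397),np.sin(.397);d=s["position"]-[589.2,-60.5,0]
print("tool force",x.round(1),"press xy",(c*d[0]-q*d[1]).round(2),(q*d[0]+c*d[1]).round(2),"turn",-.397-yaw(s["orientation"]),"j6",s["joint_pos"][5])
E
python3 f.py; python3 -m handwheel '[[[-0.2,-0.8,0],0.02],[[-0.2,-0.8,0],0.02]]' >/dev/null; python3 f.py;python3 -m handwheel '[[[-0.2,-0.8,0],0.02],[[-0.2,-0.8,0],0.02]]'>/dev/null; python3 f.py
```

```text
tool force [-6.5 17.8 -6.2] press xy 31.07 -10.79 turn 0.40410252656796797 j6 2.0601552916797026
tool force [-7.1 18.2 -5.9] press xy 30.84 -10.13 turn 0.4242539263195504 j6 2.0815858888311176
tool force [-6.8 19.8 -6.1] press xy 30.69 -9.4 turn 0.44421798499120946 j6 2.1028873245712667
```

```bash
cat > g.py <<'E'
from h import *
s=arm.sense();M=R.from_quat(s["orientation"]).as_matrix();F=-s["contact_force"]
Rz=R.from_euler('z',-.397).as_matrix();n=Rz@[-.497,0,.868];g=np.array(pw(61,0,237,0)[:3])
for xx in(-8,0,8):
    for zz in(-30,-45):
        r=s["position"]+M@[xx,-12.5,zz]-g; print(xx,zz,"T",round(-n@np.cross(r,F),3),"u,y,n",(np.array([Rz@[.868,0,.497],Rz@[0,1,0],n])@r).round(1))
# line of action from wrist torque about TCP/flange
print(s["contact_force"].round(1),s["wrist_torque"].round(3))
E
python3 g.py
```

```text
-8 -30 T 627.983 u,y,n [-38.7   5.6  -3.5]
-8 -45 T 516.03 u,y,n [-31.1   5.7   9.4]
0 -30 T 502.652 u,y,n [-32.5   2.1  -7.2]
0 -45 T 390.699 u,y,n [-24.8   2.2   5.7]
8 -30 T 377.321 u,y,n [-26.2  -1.3 -10.8]
8 -45 T 265.368 u,y,n [-18.6  -1.2   2.1]
[-19.2  -8.1   6.4] [-1.273  3.101 -0.032]
```

Whether it is already at the stop depends on which finger corner touches, so I'll measure the key angle from the red masks.

```bash
cat > ang.py <<'E'
from fitkey import *
def measure(tag):
    p=[589.2,-60.5,-.397]
    s=arm.sense();w=arm.camera("wrist")[:,:,::-1].copy();sd=arm.camera("side")[:,:,::-1].copy()
    cv2.imwrite(f"pics/w{tag}.png",w);cv2.imwrite(f"pics/s{tag}.png",sd)
    mw=arm.camera_model("wrist");Vw=wristV(mw,s);ms=arm.camera_model("side")
    for nm,im,m,V,c in(("w",w,mw,Vw,None),("s",sd,ms,None,None)):
        c=proj(m,np.array([pw(56,0,240,0)[:3]]),V)[0];M=red(im,c)
        ys,xs=np.nonzero(M);x0,y0=xs.min()-15,ys.min()-15;W,H=xs.max()-x0+16,ys.max()-y0+16;b=M[y0:y0+H,x0:x0+W]
        def cost(v):
            q=proj(m,box(61,0,237,-v[0],p),V)+v[1:3]
            img=np.zeros((H*8,W*8),np.uint8);cv2.fillConvexPoly(img,cv2.convexHull(((q-[x0,y0]+.5)*8).astype(np.float32)).round().astype(int),255)
            return np.abs(cv2.resize(img,(W,H),interpolation=cv2.INTER_AREA)/255.-b).sum()/b.sum()
        r=min((minimize(cost,[t,0,0],method="Nelder-Mead",options=dict(initial_simplex=[[t,0,0],[t+.15,0,0],[t,2,0],[t,0,2]])) for t in(0.,.3,.6,.9)),key=lambda r:r.fun);print(nm,r.x.round(3),r.fun.round(3))
E
python3 -c "
from ang import *
measure('14')"
```

```text
[ 265  159   38  112 3279] [281.8115279 211.2168344]
w [0.485 0.489 1.055] 0.167
[295 132   8  24 153] [298.33986928 144.47712418]
s [ 0.596  0.097 -0.514] 0.295
```

```bash
for i in 1; do python3 -m handwheel '[[[-0.2,-0.8,0],0.03],[[-0.2,-0.8,0],0.03]]' >/dev/null; python3 f.py; done;python3 -m handwheel '[[[-0.2,-0.8,0],0.03],[[-0.2,-0.8,0],0.03]]'>/dev/null; python3 f.py;python3 -m handwheel '[[[-0.2,-0.8,0],0.03],[[-0.2,-0.8,0],0.03]]'>/dev/null; python3 f.py; python3 -c "
from ang import *
measure('15')"
```

```text
tool force [-6.7 20.7 -6.6] press xy 30.52 -8.64 turn 0.47426225441465175 j6 2.1342421116889003
tool force [-8.4 22.1 -6.9] press xy 30.24 -7.84 turn 0.5041572893742138 j6 2.165510793762625
tool force [-6.3 23.4 -8.5] press xy 30.17 -7.09 turn 0.5341609472704203 j6 2.196778697649931
[ 263  160   41  113 3425] [281.09313869 212.58452555]
w [0.566 0.552 0.859] 0.173
[295 132   8  24 140] [298.         145.05714286]
s [ 0.646 -0.006 -0.408] 0.362
```

The force rises slowly while the key still turns (0.49→0.57 rad), so it isn't at the stop. The contact lever has become short, about 10 mm. I'll back off slightly, move out along the bar and push again.

```bash
python3 -m handwheel '[[[0,3,0],0],[[-5,3,0],0],[[-9,3,0],0],[[-9,1,0],0],[[-9,0,0],0],[[-9,0,0],0]]' >/dev/null; python3 f.py; python3 g.py; python3 -c "
from ang import *
measure('16')"
```

```text
tool force [ 0.8 14.3 -3.4] press xy 25.57 -1.58 turn 0.5342174610967305 j6 2.205358615689299
-8 -30 T 585.878 u,y,n [-42.1  13.4  -1.6]
-8 -45 T 490.93 u,y,n [-34.6  13.5  11.4]
0 -30 T 494.256 u,y,n [-36.1   9.4  -5. ]
0 -45 T 399.308 u,y,n [-28.6   9.4   8. ]
8 -30 T 402.633 u,y,n [-30.2   5.3  -8.4]
8 -45 T 307.686 u,y,n [-22.6   5.4   4.5]
[-10.9  -9.1   3.5] [-1.287  1.716 -0.133]
[ 264  147   48  115 3869] [284.97208581 201.75420005]
w [0.642 0.478 0.57 ] 0.157
[294 132   8  24 129] [297.88372093 145.34108527]
s [ 0.728  0.009 -0.284] 0.406
```

View pics/w16.png

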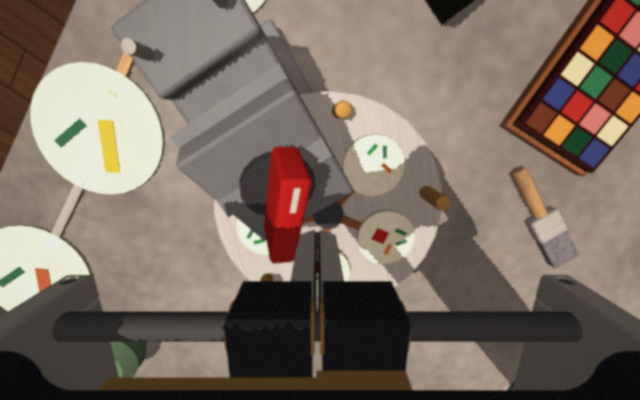

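The lever is better now: 14 N at 0.64 rad. Continuing in small steps.

```bash
python3 -m handwheel '[[[-0.3,-0.8,0],0.04],[[-0.3,-0.8,0],0.04]]' >/dev/null; python3 f.py; python3 -m handwheel '[[[-0.3,-0.8,0],0.04],[[-0.3,-0.8,0],0.04]]'>/dev/null; python3 f.py;python3 -m handwheel '[[[-0.2,-0.8,0],0.03],[[-0.2,-0.8,0],0.03]]'>/dev/null; python3 f.py; python3 -c "
from ang import *
measure('17')"
```

```text
tool force [ 0.4 13.1 -3.6] press xy 25.41 -0.7 turn 0.5743961855388611 j6 2.246958690657281
tool force [-0.5 14.6 -4.8] press xy 25.28 0.18 turn 0.6143124834705607 j6 2.288279274054758
tool force [-0.8 16.6 -5.9] press xy 25.2 0.76 turn 0.6442801513228167 j6 2.319454906352936
[ 263  148   44  116 3811] [281.65153503 202.90369982]
w [0.69  0.395 0.421] 0.16
[294 132   7  24 115] [297.48695652 145.6173913 ]
s [ 0.774 -0.299 -0.152] 0.512
```

```bash
python3 -m handwheel '[[[-0.2,-0.8,0],0.03],[[-0.2,-0.8,0],0.03]]' >/dev/null; python3 f.py; python3 -m handwheel '[[[-0.2,-0.8,0],0.03],[[-0.2,-0.8,0],0.03]]'>/dev/null; python3 f.py;python3 -m handwheel '[[[-0.2,-0.8,0],0.03],[[-0.2,-0.8,0],0.03]]'>/dev/null; python3 f.py; python3 -c "
from ang import *
measure('18')"
```

```text
tool force [-1.5 18.2 -6.6] press xy 25.02 1.27 turn 0.6742293739382945 j6 2.350576013746237
tool force [-2.2 20.5 -7.3] press xy 24.89 1.81 turn 0.7042564543239487 j6 2.381786817392292
tool force [-1.8 22.8 -8.8] press xy 24.71 2.32 turn 0.7342123052229623 j6 2.412901840691772
[ 257  149   44  117 3693] [278.20741944 203.8602762 ]
w [0.703 0.469 0.908] 0.167
[294 133   7  23 101] [297.30693069 146.28712871]
s [ 0.792 -0.363  0.409] 0.706
```

The angle has stalled at about 0.70 rad while the force climbs and the travel per step shrinks, so it's coming onto the stop. I'll firm it up a little with an image check.

```bash
python3 -m handwheel '[[[0,-1,0],0.01],[[0,-1,0],0.01]]' >/dev/null; python3 f.py; python3 -m handwheel '[[[0,-1,0],0],[[0,-1,0],0]]'>/dev/null; python3 f.py;python3 -m handwheel '[[[0,-1,0],0],[[0,-1,0],0]]'>/dev/null; python3 f.py; python3 g.py; python3 -c "
from ang import *
measure('19')
a=cv2.imread('pics/s19.png');cv2.imwrite('pics/s19z.png',cv2.resize(a[100:200,240:360],None,fx=6,fy=6,interpolation=cv2.INTER_CUBIC))"
```

```text
tool force [ -3.7  25.  -10.7] press xy 24.67 2.6 turn 0.7441085216520664 j6 2.4238626092452327
tool force [ -4.5  29.  -12.9] press xy 24.71 2.77 turn 0.7441547301090279 j6 2.424921750089915
tool force [ -3.6  31.4 -13.5] press xy 24.72 2.93 turn 0.7442763081703747 j6 2.4260229759825447
-8 -30 T 1056.785 u,y,n [-39.7  17.9  -2.7]
-8 -45 T 901.473 u,y,n [-32.   18.1  10.2]
0 -30 T 879.16 u,y,n [-34.6  12.5  -5.6]
0 -45 T 723.848 u,y,n [-27.   12.6   7.3]
8 -30 T 701.535 u,y,n [-29.6   7.1  -8.6]
8 -45 T 546.224 u,y,n [-21.9   7.2   4.3]
[-29.8  -9.7  14.2] [-1.513  5.134 -0.141]
[ 258  149   44  117 3766] [279.07328731 203.71587892]
w [0.725 0.577 1.635] 0.172
[294 135   6  21  88] [297.07954545 146.85227273]
s [ 0.828 -0.75   1.528] 0.91
```

View pics/s19z.png

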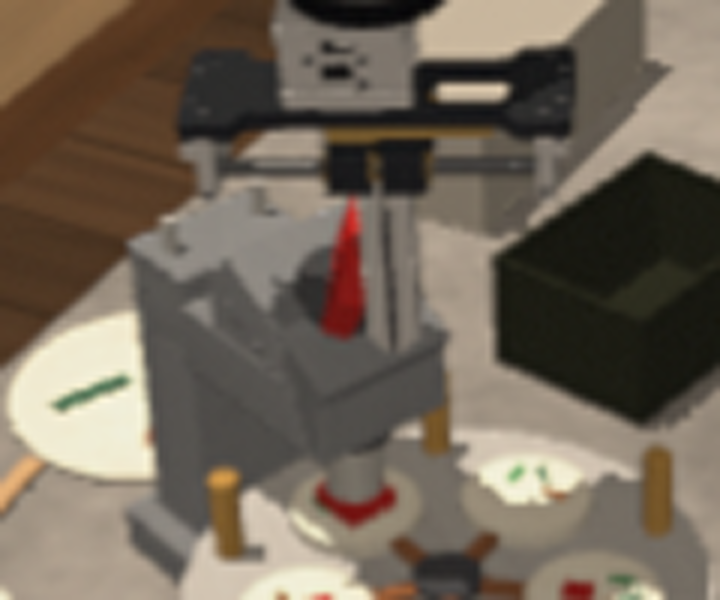

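View pics/w19.png

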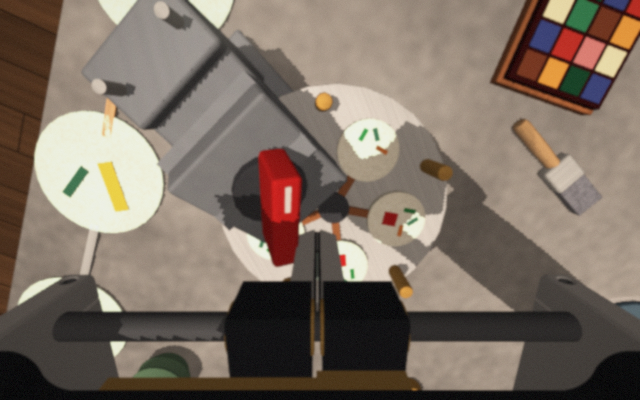

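```bash
python3 - <<'E'
from h import *
m=arm.camera_model("side")
for z in(86,88,90,94): 
    q=proj(m,np.array([pw(x,y,z,0)[:3] for x in(60,90) for y in(-15,15)]))+[1.4,.8]; print(z,((q-[240,100])*6).round(0).tolist())
E
python3 -m handwheel '[[[0,-1,0],0],[[0,-1,0],0]]'>/dev/null; python3 f.py
python3 -c "
import cv2
a=cv2.imread('pics/s19.png');b=cv2.imread('pics/s14.png');c=cv2.imread('pics/s18.png')
import numpy as np
cv2.imwrite('pics/die.png',cv2.resize(np.hstack([x[165:200,280:320] for x in (b,c,a)]),None,fx=6,fy=8,interpolation=cv2.INTER_NEAREST))"
```

```text
86 [[399.0, 503.0], [352.0, 527.0], [363.0, 477.0], [317.0, 500.0]]
88 [[398.0, 500.0], [352.0, 524.0], [363.0, 474.0], [317.0, 497.0]]
90 [[398.0, 497.0], [352.0, 521.0], [363.0, 470.0], [317.0, 494.0]]
94 [[398.0, 491.0], [351.0, 514.0], [362.0, 464.0], [316.0, 487.0]]
tool force [ -4.4  35.8 -14.6] press xy 24.75 3.1 turn 0.7443550455196737 j6 2.4271227935370203
```

View pics/die.png

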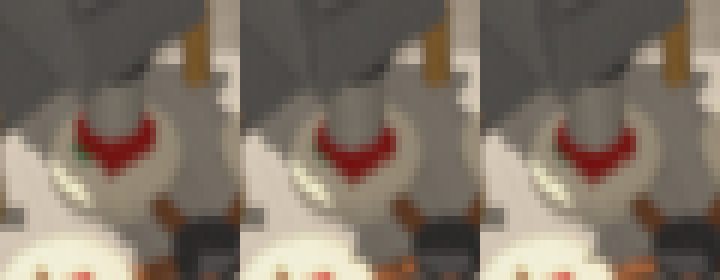

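The die's lowest corner is at zoom row ~523, against 527 predicted for fan height. The last 1 mm steps each gave +3–4 N with about 0.16 mm of travel. That is firmly on the stop, with about 0.3–0.4 N·m beyond the spring. Now I'll release it.

```bash
python3 -m handwheel '[[[0,4,0],0],[[-2,10,0],0],[[-4,18,0],0],[[-6,28,0],0],[[-8,40,0],0],[[-8,48,0],0],[[-8,48,0],0],[[-8,48,0],0]]' && python3 f.py && python3 -c "
from ang import *
measure('20')"
```

```text
time_s: 20.68
position: [575.4, -77.2, 185.5]
orientation: [0.842, -0.539, 0.0, -0.0]
contact_force: [-0.1, 0.1, -0.2]
opening: 1.0
tool force [-0.2  0.   0.2] press xy -6.24 -20.73 turn 0.7422181882607637 j6 2.381263293360454
[ 149  147  112   95 5222] [204.23190349 194.54423592]
w [ 0.058 -0.005  0.709] 0.177
[291 133  16  23 191] [298.41361257 144.28272251]
s [ 0.112 -0.062 -0.306] 0.273
```

View pics/w20.png

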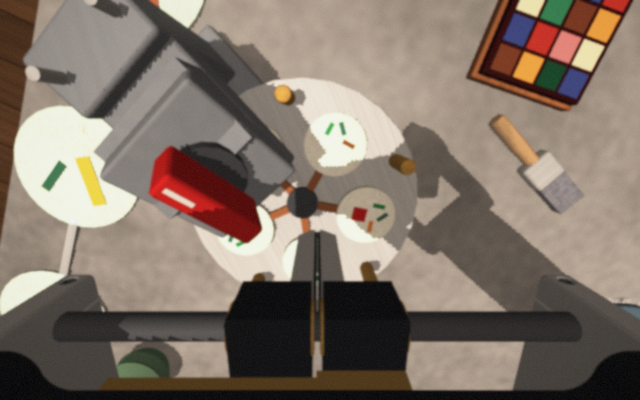

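The key is back: its side mask is centroid (298.4,144.3), 191 px, against (298.5,144.3), 193 px at rest. Now I'll lift away and make a final check.

```bash
python3 -m handwheel '[[[-10,0,-30],0],[[-30,0,-80],0],[[-60,0,-120],0],[[-100,0,-150],-0.15],[[-150,0,-150],-0.3],[[-150,0,-150],-0.3],[[-150,0,-150],-0.3]]' && python3 - <<'E'
from h import *
for n in("top","side"):
    im=arm.camera(n);cv2.imwrite(f"pics/{n}F.png",im[:,:,::-1])
s=arm.sense();im=arm.camera("wrist");cv2.imwrite("pics/wF.png",im[:,:,::-1]);print(s["position"],s["contact_force"])
from fitkey import red
red(cv2.imread("pics/sideF.png"),(298.5,144.3))
m=arm.camera_model("wrist");V=wristV(m,s);print(proj(m,posts(P0,1.257),V).round(1).tolist());print(proj(arm.camera_model("side"),posts(P0,1.257)).round(1).tolist())
E
```

```text
time_s: 21.65
position: [512.7, 58.7, 335.1]
orientation: [0.913, -0.408, -0.0, 0.0]
contact_force: [-0.1, 0.2, 0.4]
opening: 0.4
[512.77705329  58.09840237 334.75672137] [-0.45485214 -1.064115    0.23397668]
[291 133  16  23 194] [298.49484536 144.31443299]
[[273.8, 134.0], [365.3, 151.3], [417.6, 62.1], [350.9, -24.4], [255.9, 28.4]]
[[290.5, 204.8], [338.5, 202.2], [348.6, 174.1], [311.2, 160.8], [276.0, 178.0]]
```

View pics/wF.png

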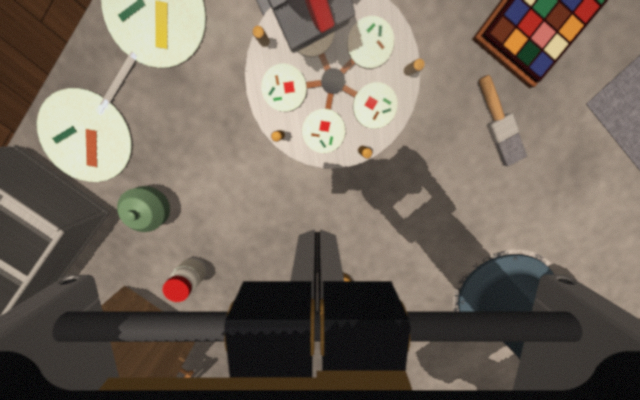

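View pics/sideF.png

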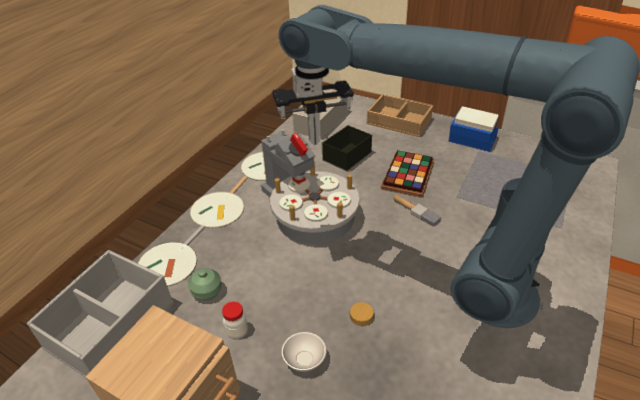

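The posts at (277,135), (367,152) and (418,64) are within 4 px of the 1.257 rad prediction. The key mask is at rest and the bystanders look unmoved. I'm handing the job in.

```bash
python3 -c "
from workcell import arm
print(arm.finish_job())"
```

```text
the job is handed in; nothing more can be done
None
```

I pushed the turntable one station counter-clockwise by post2, then twisted the key clockwise onto its stop and let it spring back. The job was handed in at about 22 s; it reports no verdict.

**Turntable:** It ran on by itself past halfway and clicked into the next detent. Afterwards the posts in the wrist picture were within about 5 px of where they should be at 1.257 rad. An unsealed fan lies under the die, and the fingers were clear with no contact force before I touched the key.

**Key:** I pushed the lower end of the bar sideways with the closed fingers, because the tool can only point down. The key stalled at about 0.70–0.72 rad. By then the force had climbed from about 14 N to 36 N, with only about 0.16 mm of travel per 1 mm step. The pictures put the die down on the fan, within about 1–2 mm of its height. I estimate 0.3–0.4 N·m beyond the spring, but I don't know exactly where along the bar the finger was pressing. After release the key's outline in the side picture matched its outline at rest.

**Things that disagreed:**
- My first push passed over post2 without moving it. The real fingertips are about 28 mm short of the reported tool point; I confirmed this in the pictures and went lower.
- Midway through the twist the lever was too short, so I backed off about 3 mm and moved further out along the bar.
- My wrist-picture angle fit read 0.06 rad (0.11 from the side) just after release. I took that as bias in the fit, since the outline matched rest.

The other things on the table looked unmoved in the last pictures; I judged that by eye, not by measurement.

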